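# Hold a filled bottle in the capping press

### The arm

A 6-joint arm with a two-finger parallel gripper is mounted at the origin on the work surface. World frame = base frame: x ahead of the robot, y to its left, z up, the work surface at z = 0. Lengths are in m, angles in degrees, forces in N, time in s.
With the tool pointing down it reaches from about 0.35 to 0.725 m from the base axis. Payload 6 kg.
Tool frame: the origin (TCP) lies midway between the tips of the shut fingers; the grasp point (between the pads) lies 19 mm behind it (hold_point_z is the distance from the TCP to the grasp point, in m); z points along the fingers, y is the line along which they close (so a half turn about z gives the same grasp; the last joint's range is limited). The gripper opens to 85 mm and grips with 20 to 120 N. Pads are 22 mm wide; open, the fingers measure 114 mm over their backs; the gripper's body (76 mm by 85 mm) begins 54 mm behind the grasp point. The pads swing forward as they close: fully open they stand 13 mm farther back than shut.
Start: joints at [87.359, 2.303, 4.859, 0, -92.561, -19.12], TCP at [0.222, 0.557, 0.231] pointing down, gripper open.
Joint ranges: [-146.85, 146.85], [-73.84, 115.35], [-62.03, 85.46], [-188.31, 113.3], [-161.28, -10.13], [-171.36, 171.36]. Speed limits (degrees/s): [147.25, 147.25, 172.46, 180, 180, 180].

### API

Orientations are given as [roll, pitch, yaw] about the fixed x, y, z axes, in that order (R = Rz(yaw) Ry(pitch) Rx(roll)).
In Python, from bench import * gives the robot as it stands.
- The arm moves only by the tool apply_moves, never from a script. Its argument "plan" is a list of rows, each a list of 7 numbers: the turn, a rotation vector about the tool's x, y, z in rad, then the shift along the tool's x, y, z in mm, then the gripper command: -1 is shut, 1 is fully open, values between are in proportion. A call has 1 to 20 rows; each row shifts and turns the commanded pose from where the row before left it, along the tool's axes as they then stand; what a row does not reach is not made up. A row lasts 1/12 s, in which the tool goes at most 41.7 mm and 7.16 degrees, less where a joint would pass 70% of its speed; a pose out of reach is approached as far as the arm can. A call with a gripper value outside its range is refused whole. The fingers move at their own pace and stop on an object; the grip force is fixed at half the most. Time passes only in rows, so rows that do not move let the fingers close. It gives the time, the measured TCP pose, the force, the opening and the grip force at its end, in the units of the state.
- sense(): the state, without advancing time (a new reading comes with each control period).
- get_image(name): name is "scene" or "top" or "wrist"; returns a dict with "frame" (480x640x3 uint8, red, green, blue), "z_map" (480x640 float32, m along the optical axis (not along the pixel's ray), 0 where there is no reading), "fovy" (degrees; the focal length in pixels is half the picture's height over the tangent of half this angle, whatever the lens; pixels are square), "cx", "cy" (the principal point, pixels), "view" (4x4, takes a point from world to camera coordinates). Camera axes: x right, y up, looking along -z (the intrinsics and any distortion apply to the point x, -y, -z); pixel columns grow to the right and rows downward; lengths in m; the calibration is good to about 2 mm. A picture is of the moment at which its call begins.
- job_done(): hands the job in; it is judged then, once.
Trained networks look in a picture, given as the dict that the camera call returned (one of the last four; its "shot" number tells which), for a name from the list of things; names that differ only in an ending like _2 or _b are one class to them, and where a whole thing is asked for, a point or a joint stands for the part that bears it (a point fixed in the world has none). Each returns a list of dicts, best first, with "score" (0 to 1); they miss things now and then, are a little off and sometimes report something else, mostly with a low value. They report only what shows in the picture. A call takes as long as a camera call. They do not tell look-alikes from the thing itself.
- boxes_of(picture, target): "bbox" ([left, top, right, bottom] in pixels, round what is visible of it).
- regions_of(picture, target): "pixels" (480x640 bool, what is visible of it) and "bbox" ([left, top, right, bottom] in pixels, round what is visible of it).
The state is a dict: "clock": time; "joint_pos": joint angles; "qd": joint speeds; "effort": joint torques, N m; "eef_pos": TCP position; "eef_rot": TCP orientation; "ft_force": force on the tool from outside, world axes, zero at the start; "wrist_torque": the same for the moment, N m; "gripper_width": opening from 0.0 (shut) to 1.0 (fully open); "finger_force": force on a finger pad.
Only numpy, scipy, OpenCV 4.12 (cv2) and the standard library are available. Lean on these libraries where they do the work, as an engineer would, in place of code of your own. Each camera call takes 0.05 s, during which the arm holds its last target. There are 200 camera calls.

### The job

Take the filled amber bottle whose white cap is only resting on it and, keeping it upright with its cap on, stand it on the base plate of the bench capping press in front of the V-shaped locator, then slide it gently home into the V, so that the cap sits centred under the chuck. Finish while holding it there, pressed into the V with a steady push of about 10 newtons, so that a colleague can pull the lever and screw the cap down. Leave the other things on the bench where they are.

Things in the scene. Friction and masses are not known exactly. Their poses are not given: they have to be found in the camera images.
- bottle: the bottle to be capped: round amber glass, cream label, white cap resting on it. 47 mm diameter; straight wall up to 62 mm, then a shoulder, then a neck 24 mm in diameter up to the mouth at 92 mm. About 240 g, stands upright on the bench. Grip it by the straight wall, fingers either side, below the shoulder. Origin: centre of its underside; z up along its axis
- cap: the white screw cap, a small red dot in the middle of its top: 31 mm diameter, 18 mm high, a separate loose part resting on the bottle's mouth, its skirt 15 mm down round the neck with 1 mm of play (its top is 95 mm above the bottle's underside). Origin: centre of its lower rim, 77 mm above the bottle's underside
- press: bench capping press, fixed: grey base plate 12 mm thick, steel column at the back, head arm 264 to 346 mm up. Origin: on the bench right under the chuck's axis; x from the open front to the column, z up. The plate spans x -90 to 165, y -80 to 80 mm; the column (36 mm thick) is at x 118. The lever stands on the +y side, 78 mm off the middle, above 300 mm
- chuck (a point): centre of the lower face of the round steel chuck under the press head: 51 mm diameter, 164 mm above the bench (152 mm above the base plate), it stays still. There is no room above the bottle for a gripper pointing straight down: come from the front, tilted about 45 degrees. Axes as the press
- locator: rigid V bottle locator (white nylon cheeks) fixed on the base plate, open to the front, 45 mm high, 51 mm wide. Its faces touch the bottle's wall 30 degrees either side of +x; a 47 mm bottle pressed home along +x stands on the chuck's axis. Cheeks: x 13 to 35 mm. Origin: on the plate's top (12 mm above the bench) under the chuck's axis; axes as the press
- sealed_a: amber glass bottle of the same shape as bottle but with a BLACK cap screwed tight (47 mm diameter, 96 mm high in all), already sealed; a bystander. Origin: centre of its underside
- sealed_b: amber glass bottle of the same shape as bottle but with a BLACK cap screwed tight (47 mm diameter, 96 mm high in all), already sealed; a bystander. Origin: centre of its underside
- stock_bottle: large amber stock bottle with an aluminium cap, 95 mm diameter, 212 mm high, 1.3 kg; a bystander. Origin: centre of its underside
- dropper: small amber dropper bottle with a black rubber bulb, 33 mm diameter, 93 mm high; a bystander. Origin: centre of its underside
- jar: white plastic jar, 64 mm diameter, 70 mm high; a bystander. Origin: centre of its underside
- marker: black marker pen lying on the bench, 130 mm long, 17 mm thick; a bystander. Origin: under its middle; x along the pen
- spatula: steel ointment spatula with a wooden handle lying on the bench, 195 mm long, 18 mm wide, 14 mm thick; a bystander. Origin: under its middle; x along its length
There are look-alikes about, which are no part of the job. Leave any blue look-alike of the bottle alone. What is shaped like the cap but green is not meant.

How it is judged (in metres and radians):
On the way:
1. the bottle stands upright on the base plate, in front of the V and clear of it (x of bottle in the frame of locator between -0.1 and -0.008 m and y of bottle in the frame of locator between -0.07 and 0.07 m and z of bottle in the frame of locator between -0.003 and 0.004 m and angle between bottle's own z axis and vertical below 0.15 rad), for 0.2 s.
At the end, for the whole second after the job is handed in: the bottle stands on the base plate (underside within 3 mm of it, upright within 0.06 rad), its axis within 4 mm of the chuck's axis, its cap still seated (within 4 mm) and within 6 mm of the chuck's axis; the robot is touching it and keeps it at rest, pressed against the V locator with 5 to 16 N (contact force between bottle and locator between 5 and 16 N and contact force between any of the fingers, the arm and bottle above 3 N and horizontal distance between bottle and chuck below 0.004 m and horizontal distance between cap and chuck below 0.006 m and z of bottle in the frame of locator between -0.003 and 0.003 m and angle between bottle's own z axis and vertical below 0.06 rad and z of cap in the frame of bottle between 0.072 and 0.081 m and horizontal distance between cap and bottle below 0.006 m and linear speed of bottle below 0.01 m/s); the arm keeps its last pose, push and grip.
It fails at once if the bottle is rammed into the locator (over 40 N) (contact force between bottle and locator above 40 N).
It fails at once if the bottle is tipped by more than 0.4 rad (angle between bottle's own z axis and vertical above 0.4 rad).
It fails at once if the cap comes off the bottle (distance between cap and bottle above 0.095 m).
It fails at once if another thing on the bench is moved by more than 20 mm or knocked over (distance of any of sealed_a, sealed_b, stock_bottle, dropper, jar, marker, spatula from where it was at the start of the episode above 0.02 m or angle between any of sealed_a, sealed_b, stock_bottle, dropper, jar's own z axis and vertical above 0.4 rad).
It also fails if it takes over 48 s, if anything falls off the work surface, if the arm or the gripper's body presses on something with over 40 N, if the wrist force passes 120 N, or if a joint passes its speed limit or range.

## Working session

There is one attempt and no reset: what is moved stays moved. The work goes in short steps, Python scripts to look and compute and a tool call to move; the robot and the scene stay as the last step left them, time stands still between calls to the robot, and variables do not carry over. Pictures are saved under pics/ and viewed, at most 12 in all, crops included, and the job is handed in when it is done.

Besides the shell and the picture viewer there is one more tool, called after "Emit:" by a JSON object that holds its "api" and its "payload". apply_moves: Moves the arm, as the interface text tells. Its arguments: {"type":"object","properties":{"plan":{"type":"array"}},"required":["plan"]}

```bash
mkdir -p pics; ls
cat > h.py <<'E'
from bench import *
import numpy as np, cv2
from scipy.spatial.transform import Rotation as Ro
def save(p,n,crop=None,s=1):
    im=p["frame"][:,:,::-1]
    if crop: im=im[crop[1]:crop[3],crop[0]:crop[2]]
    cv2.imwrite("pics/"+n,cv2.resize(im,None,fx=s,fy=s))
def world(p,u,v,z=None):
    "pixel arrays -> world points by depth map"
    u=np.atleast_1d(u);v=np.atleast_1d(v)
    d=p["z_map"][v,u] if z is None else z
    f=240/np.tan(np.radians(p["fovy"])/2)
    c=np.c_[(u-p["cx"])*d/f,-(v-p["cy"])*d/f,-d,np.ones(len(u))]
    return (np.linalg.inv(p["view"])@c.T).T[:,:3]
def pix(p,w):
    f=240/np.tan(np.radians(p["fovy"])/2)
    c=p["view"]@np.r_[w,1]
    return p["cx"]+f*c[0]/-c[2], p["cy"]-f*c[1]/-c[2]
E
python3 - <<'E'
from h import *
t=get_image("top");s=get_image("scene")
print([k for k in t], t["fovy"],t["cx"],t["cy"],s["fovy"])
print(t["view"].round(3),s["view"].round(3))
save(t,"top.png");save(s,"scene.png")
for n in ["bottle","cap","press","locator","sealed_a","stock_bottle","jar","dropper","marker","spatula"]:
    for nm,p in(("top",t),("scene",s)):
        print(n,nm,[(np.round(b["bbox"]).astype(int).tolist(),round(b["score"],2)) for b in boxes_of(p,n)[:4]])
st=sense();print(st)
E
```

```text
pics
['frame', 'z_map', 'fovy', 'cx', 'cy', 'view', 'shot'] 48.66869519014754 316.5492211635107 239.03385991705477 49.36209311967097
[[ 0.025 -1.    -0.009  0.136]
 [ 0.981  0.023  0.191 -0.575]
 [-0.191 -0.014  0.981 -1.046]
 [ 0.     0.     0.     1.   ]] [[ 0.679  0.734 -0.015 -0.478]
 [-0.587  0.556  0.588  0.186]
 [ 0.44  -0.39   0.809 -1.192]
 [ 0.     0.     0.     1.   ]]
bottle top [([364, 204, 390, 233], 0.96), ([326, 186, 347, 211], 0.86)]
bottle scene [([285, 305, 316, 345], 0.65), ([343, 295, 373, 331], 0.62)]
cap top [([329, 179, 342, 194], 0.74), ([218, 266, 237, 288], 0.58), ([240, 318, 276, 350], 0.19)]
cap scene [([350, 285, 369, 304], 0.53), ([0, 176, 254, 475], 0.3)]
press top [([412, 147, 640, 309], 0.56)]
press scene [([1, 178, 254, 474], 0.85)]
locator top [([467, 253, 500, 278], 0.69), ([325, 190, 346, 211], 0.58)]
locator scene [([138, 348, 191, 402], 0.77)]
sealed_a top [([307, 240, 332, 266], 0.86), ([313, 289, 334, 313], 0.69), ([413, 145, 640, 307], 0.28)]
sealed_a scene [([268, 204, 297, 248], 0.89), ([343, 292, 369, 330], 0.44)]
stock_bottle top [([399,
[... 484 characters left out ...]
470, 273], 0.96)]
{'clock': 1.1, 'joint_pos': array([ 8.73569090e+01,  2.29939135e+00,  4.85905084e+00,  1.09342766e-03,
       -9.25623655e+01, -1.91175719e+01]), 'qd': array([-0.05853744,  0.06516308, -0.05056637,  0.0396984 , -0.02441946,
       -0.02937318]), 'effort': array([ 2.71662448e-04, -3.67923081e+01,  3.47446954e+01,  6.93310887e+00,
       -9.07210160e-04,  8.09164362e-06]), 'eef_pos': array([0.22243872, 0.55721294, 0.23130707]), 'eef_rot': array([ 1.79997801e+02, -1.91833922e-03, -2.17607117e+01]), 'ft_force': array([-0.01066132,  0.47161663,  0.32849838]), 'wrist_torque': array([ 0.0148326 ,  0.01149596, -0.01659817]), 'finger_force': 0.0, 'gripper_width': 0.9985837519086851}
```

View pics/top.png

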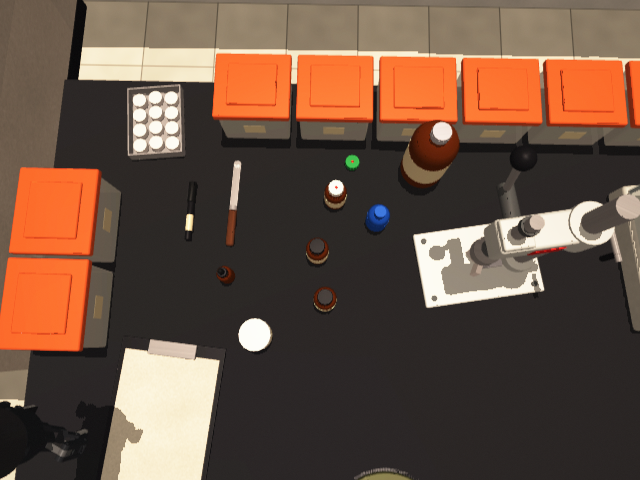

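View pics/scene.png

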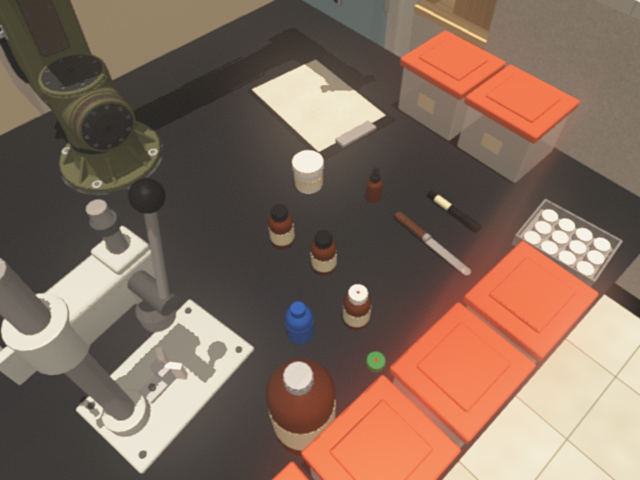

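White-capped amber bottle (top 336,192; scene 357,305). It could be confused with the blue bottle (377,217), the black-capped bottles (317,250) and (325,298), the green cap (352,162), or the white jar (255,334). I choose (336,192) for its white cap with a red dot. The press is open towards image-left (+y), with plate corners near (415,234), (427,306), (542,291).

Run:
```python
from h import *
t=get_image("top");s=get_image("scene")
save(t,"crop.png",(300,140,560,320),3)
P=[]
for p,(a,b,c,d) in ((t,(395,140,600,330)),(s,(60,280,270,475))):
    v,u=np.mgrid[b:d,a:c]; w=world(p,u.ravel(),v.ravel()); P.append(w)
for n,w in zip("ts",P):
    m=(w[:,2]>.007)&(w[:,2]<.018)&(w[:,1]<0)
    print(n,m.sum(),np.median(w[m,2]),cv2.minAreaRect(w[m,:2].astype(np.float32)), w[m,:2].min(0),w[m,:2].max(0))
W=np.vstack(P);m=(W[:,2]>.007)&(W[:,2]<.018)&(W[:,1]<0)
r=cv2.minAreaRect(W[m,:2].astype(np.float32));print("all",r,cv2.boxPoints(r).round(4).tolist())
def objs(p,a,b,c,d,zlo,zhi):
    v,u=np.mgrid[b:d,a:c]; w=world(p,u.ravel(),v.ravel()); k=(w[:,2]>zlo)&(w[:,2]<zhi); w=w[k]
    return len(w),((w.min(0)+w.max(0))/2).round(4).tolist(),w.mean(0).round(4).tolist(),np.ptp(w,axis=0).round(3).tolist()
print("cap t",objs(t,318,172,352,206,.085,.11)); print("cap s",objs(s,338,280,378,320,.085,.11))
for n,x in dict(blue=(362,200,394,236),sa=(303,236,334,268),sb=(310,286,338,314)).items(): print(n,objs(t,*x,.08,.12))
print("stock",objs(t,425,118,458,150,.19,.23),"green",objs(t,342,152,362,172,.01,.03))
print("table",objs(t,300,200,320,220,-.02,.02)[2])
```

```text
t 6264 0.012085772071366185 ((0.6193258166313171, -0.2314029335975647), (0.44196856021881104, 0.4059140980243683), 87.40042877197266) [ 0.4097712 -0.461365 ] [ 0.81856273 -0.01878973]
s 10733 0.012139149941455818 ((0.5395655632019043, -0.19474172592163086), (0.16150295734405518, 0.25533831119537354), 9.640711784362793) [ 0.44251771 -0.33203364] [ 0.63854809 -0.0579792 ]
all ((0.6193258166313171, -0.2314029335975647), (0.44196856021881104, 0.4059140980243683), 87.40042877197266) [[0.4065999984741211, -0.4429999887943268], [0.8120999932289124, -0.46140000224113464], [0.832099974155426, -0.019899999722838402], [0.42660000920295715, -0.00139999995008111]]
cap t (191, [0.6712, 0.1134, 0.0932], [0.6709, 0.1137, 0.0949], [0.031, 0.031, 0.016])
cap s (289, [0.6749, 0.113, 0.0922], [0.6758, 0.1116, 0.0942], [0.031, 0.03, 0.014])
blue (122, [0.6245, 0.0232, 0.0898], [0.6233, 0.0232, 0.0914], [0.024, 0.022, 0.016])
sa (203, [0.5493, 0.1493, 0.0908], [0.5487, 0.1488, 0.0959], [0.031, 0.03, 0.02])
sb (201, [0.449, 0.1311, 0.0924], [0.4484, 0.1308, 0.0962], [0.031, 0.03, 0.018])
stock (387, [0.7477, -0.0773, 0.2034], [0.7459, -0.0765, 0.2092], [0.037, 0.037, 0.026]) green (160, [0.7542, 0.0764, 0.0173], [0.7536, 0.0768, 0.0174], [0.031, 0.031, 0.013])
table [0.6487, 0.1681, 0.0002]
```

View pics/crop.png

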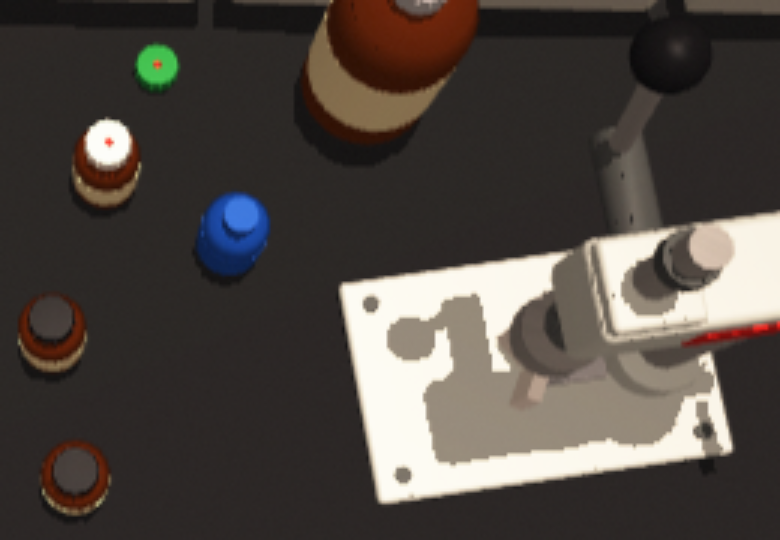

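The crop confirms the white cap with a red dot on the amber bottle (crop 108,143, which is top 336,188). The press opens towards +y, its x axis about (0.17,-0.99). First I translate near the bottle with the tool down.

Emit:
{"api": "apply_moves", "payload": {"plan": [[0,0,0,36,13,-1,1],[0,0,0,36,13,-1,1],[0,0,0,36,13,-1,1],[0,0,0,36,13,-1,1],[0,0,0,36,13,-1,1],[0,0,0,36,13,-1,1],[0,0,0,36,13,-1,1],[0,0,0,36,13,-1,1],[0,0,0,36,13,-1,1],[0,0,0,36,13,-1,1],[0,0,0,36,13,-1,1],[0,0,0,36,13,-1,1],[0,0,0,36,13,-1,1],[0,0,0,36,13,-1,1],[0,0,0,0,0,0,1]]}}

```text
clock: 2.45
eef_pos: [0.6263, 0.1965, 0.2439]
eef_rot: [179.8, 0.0, -22.1]
ft_force: [0.1, 1.0, 0.1]
gripper_width: 1.001
finger_force: 0.0
```

Run:
```python
from h import *
t=get_image("top");s=get_image("scene")
# plate fit in both views: press-frame residual extents around scene estimate
a=np.radians(9.64);px=np.array([np.sin(a),-np.cos(a)]);py=np.array([np.cos(a),np.sin(a)]);o=np.array([.5333,-.1577])
for n,p in (("top",t),("scene",s)):
    v,u=np.mgrid[0:480,0:640];w=world(p,u.ravel(),v.ravel());q=np.c_[(w[:,:2]-o)@px,(w[:,:2]-o)@py,w[:,2]]
    near=(q[:,0]>-.12)&(q[:,0]<.2)&(abs(q[:,1])<.11)
    k=near&(q[:,2]>.008)&(q[:,2]<.016)
    print(n,k.sum(),np.percentile(q[k,:2],[.3,99.7],axis=0).round(4).tolist())
    # front edge: per-y-bin min x
    for lo in np.arange(-.07,.07,.02):
        kk=k&(q[:,1]>lo)&(q[:,1]<lo+.02);print(round(lo,2),q[kk,0].min().round(4) if kk.any() else None,end="; ")
    for lo in np.arange(-.08,.16,.04):
        kk=k&(q[:,0]>lo)&(q[:,0]<lo+.04);print("x",round(lo,2),q[kk,1].min().round(4),q[kk,1].max().round(4) ,end="; ")
    c=near&(abs(q[:,0]-.02)<.03)&(abs(q[:,1])<.04)&(q[:,2]>.05)&(q[:,2]<.064)
    print("\nloc top",c.sum(),q[c].min(0).round(4) if c.any() else 0,q[c].max(0).round(4) if c.any() else 0)
print(sense()["eef_pos"],sense()["eef_rot"],sense()["joint_pos"].round(1),sense()["clock"])
```

```text
top 5584 [[-0.0895, -0.0816], [0.1629, 0.0769]]
-0.07 -0.09; -0.05 -0.0899; -0.03 -0.0902; -0.01 -0.0898; 0.01 -0.0901; 0.03 -0.09; 0.05 -0.0904; 0.07 -0.0893; x -0.08 -0.0822 0.0775; x -0.04 -0.0821 0.0778; x 0.0 -0.082 0.0777; x 0.04 -0.0818 0.0775; x 0.08 -0.0817 -0.0131; x 0.12 -0.0818 -0.0174; 
loc top 59 [ 0.0134 -0.0308  0.0503] [ 0.0467 -0.012   0.0613]
scene 10561 [[-0.0882, -0.0787], [0.1644, 0.0799]]
-0.07 -0.0889; -0.05 -0.0892; -0.03 -0.089; -0.01 -0.0894; 0.01 -0.0896; 0.03 -0.0889; 0.05 -0.0894; 0.07 -0.0894; x -0.08 -0.0804 0.0806; x -0.04 -0.0798 0.0804; x 0.0 -0.0803 0.081; x 0.04 -0.0805 0.0806; x 0.08 -0.0798 0.0802; x 0.12 -0.0807 0.0813; 
loc top 439 [ 0.0141 -0.0281  0.0501] [0.0484 0.0288 0.0607]
[0.62383644 0.19996711 0.24434714] [ 1.79930475e+02  4.54751230e-02 -2.19255280e+01] [ 35.2  10.9  15.6  -0.  -94.7  32.8] 2.55
```

Emit:
{"api": "apply_moves", "payload": {"plan": [[0,0,0.1133,0,0,0,1],[0,0,0.1133,0,0,0,1],[0,0,0.1133,0,0,0,1],[0,0,0.1133,0,0,0,1],[0,0,0.1133,0,0,0,1],[0,0,0.1133,0,0,0,1],[0,0,0.1133,0,0,0,1],[0,0,0.1133,0,0,0,1],[0,0,0.1133,0,0,0,1],[0,0.1122,0,0,0,0,1],[0,0.1122,0,0,0,0,1],[0,0.1122,0,0,0,0,1],[0,0.1122,0,0,0,0,1],[0,0.1122,0,0,0,0,1],[0,0.1122,0,0,0,0,1],[0,0.1122,0,0,0,0,1],[0,0,0,0,0,0,1],[0,0,0,0,0,0,1]]}}

```text
clock: 4.05
eef_pos: [0.622, 0.2031, 0.2431]
eef_rot: [179.7, -45.1, -79.8]
ft_force: [-0.5, -1.1, 0.4]
gripper_width: 0.999
finger_force: 0.0
```

```bash
cat >> h.py <<'E'
a=np.radians(9.64);PX=np.array([np.sin(a),-np.cos(a),0]);PY=np.array([np.cos(a),np.sin(a),0]);O=np.array([.5322,-.1578,0])
def tool(): 
    s=sense();return s["eef_pos"],Ro.from_euler("xyz",s["eef_rot"],degrees=True).as_matrix(),s
def togo(tgt):
    "tool-frame shift in mm and leftover turn (rad) to TCP target with the 45 deg press pose"
    p,R,s=tool(); z=(PX-np.array([0,0,1]))/2**.5; y=-PY; Rt=np.c_[np.cross(y,z),y,z]
    print("tcp",p.round(4),"rpy",s["eef_rot"].round(2),"shift mm",(R.T@(tgt-p)*1000).round(1),"turn",Ro.from_matrix(R.T@Rt).as_rotvec().round(4),"F",s["ft_force"].round(1),"w",round(s["gripper_width"],3),round(s["finger_force"],1),"t",s["clock"])
E
python3 - <<'E'
from h import *
B=np.array([.673,.1130,0])
w=get_image("wrist");save(w,"w1.png")
print([(np.round(b["bbox"]).tolist(),round(b["score"],2)) for b in boxes_of(w,"cap")[:3]],[(np.round(b["bbox"]).tolist(),round(b["score"],2)) for b in boxes_of(w,"bottle")[:3]])
togo(B+.008*PX-.085*PX+[0,0,.118]); print(sense()["joint_pos"].round(1))
E
```

```text
[([263.0, 241.0, 305.0, 278.0], 0.76), ([211.0, 233.0, 239.0, 263.0], 0.63)] [([261.0, 253.0, 312.0, 315.0], 0.68), ([323.0, 171.0, 372.0, 241.0], 0.62)]
tcp [0.6231 0.2016 0.2471] rpy [-179.78  -44.81  -80.34] shift mm [-77.7 -34.  104.9] turn [-0.0041  0.0033  0.0003] F [ 0.3 -0.7 -0.1] w 1.0 0.0 t 4.2
[  50.2   22.1    7.6   33.9 -105.3  -40.2]
```

View pics/w1.png

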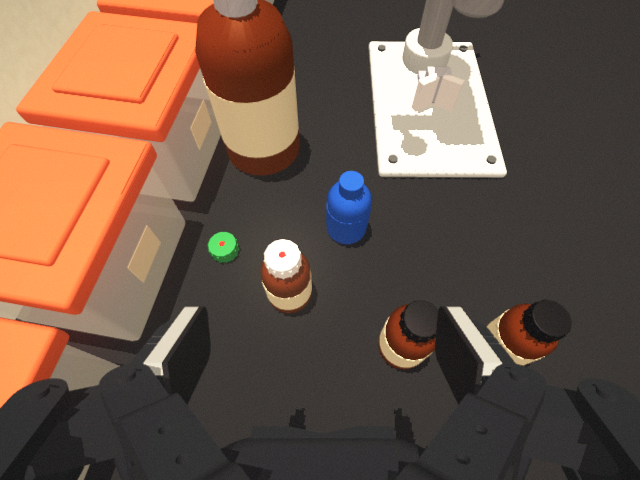

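The wrist view shows the white-capped bottle at (285,275), between the fingers but off to the left. The green cap is at (223,247) and the blue bottle at (348,210). The press V is visible at (438,90). Moving to the pre-grasp pose.

Emit:
{"api": "apply_moves", "payload": {"plan": [[0,0,0,-15.5,-6.8,21,1],[0,0,0,-15.5,-6.8,21,1],[0,0,0,-15.5,-6.8,21,1],[0,0,0,-15.5,-6.8,21,1],[0,0,0,-15.5,-6.8,21,1],[0,0,0,0,0,0,1],[0,0,0,0,0,0,1]]}}

```text
clock: 4.78
eef_pos: [0.6599, 0.187, 0.1169]
eef_rot: [180.0, -45.0, -80.3]
ft_force: [-0.3, 0.6, 0.7]
gripper_width: 1.001
finger_force: 0.0
```

```bash
cat >> h.py <<'E'
def where(n=6):
    "averaged TCP reading, with camera calls between to get new readings"
    P=[]
    for i in range(n): P.append(sense()["eef_pos"]); get_image("wrist")
    return np.mean(P,0),np.std(P,0)
E
python3 - <<'E'
from h import *
w=get_image("wrist");save(w,"w2.png")
v,u=np.mgrid[0:480,0:640];q=world(w,u.ravel(),v.ravel())
f=w["frame"].reshape(-1,3).astype(int)
k=(abs(q[:,0]-.673)<.05)&(abs(q[:,1]-.113)<.05)
kk=k&(q[:,2]>.089)&(q[:,2]<.105)&(f.min(1)>120);c=q[kk]
print("cap",len(c),c.min(0).round(4),c.max(0).round(4),c.mean(0).round(4))
l=k&(q[:,2]>.02)&(q[:,2]<.055);c=q[l];d=(c-c.mean(0))
print("wall py range",(c@PY).min().round(4),(c@PY).max().round(4),"px min",(c@PX).min().round(4))
B=np.array([.673,.113,0]);print("B py,px",(B@PY).round(4),(B@PX).round(4))
print(where())
togo(B+.008*PX+[0,0,.033])
E
```

```text
cap 2287 [0.6565 0.0987 0.089 ] [0.6888 0.1307 0.0978] [0.6723 0.1167 0.0951]
wall py range 0.6591 0.7059 px min -0.0243
B py,px 0.6824 0.0013
(array([0.66040613, 0.18858339, 0.11905371]), array([0.00014715, 0.00030324, 0.00047185]))
tcp [0.66   0.1885 0.1178] rpy [-179.84  -44.92  -80.28] shift mm [1.000e-01 3.000e-01 1.198e+02] turn [-0.0038  0.0013  0.001 ] F [ 0.1 -0.7  0.1] w 1.003 0.0 t 5.1333
```

Emit:
{"api": "apply_moves", "payload": {"plan": [[0,0,0,0,0.2,25,1],[0,0,0,0,0,25,1],[0,0,0,0,0,25,1],[0,0,0,0,0,18,1],[0,0,0,0,0,15,1],[0,0,0,0,0,10,1],[0,0,0,0,0,0,1],[0,0,0,0,0,0,1]]}}

```text
clock: 5.8
eef_pos: [0.6741, 0.1059, 0.0334]
eef_rot: [-180.0, -45.0, -80.2]
ft_force: [-0.1, 1.2, 0.8]
gripper_width: 0.997
finger_force: 0.0
```

Run:
```python
from h import *
w=get_image("wrist");save(w,"w3.png")
print(where())
B=np.array([.673,.113,0])
togo(B+.0065*PX+[0,0,.033])
```

```text
(array([0.67435865, 0.10672227, 0.0338571 ]), array([0.000132  , 0.00016519, 0.00021949]))
tcp [0.674  0.1064 0.0333] rpy [-179.94  -44.98  -80.19] shift mm [-0.4 -0.1  0. ] turn [-0.0031  0.0003  0.0021] F [1.  0.2 0.8] w 1.001 0.0 t 6.15
```

View pics/w3.png

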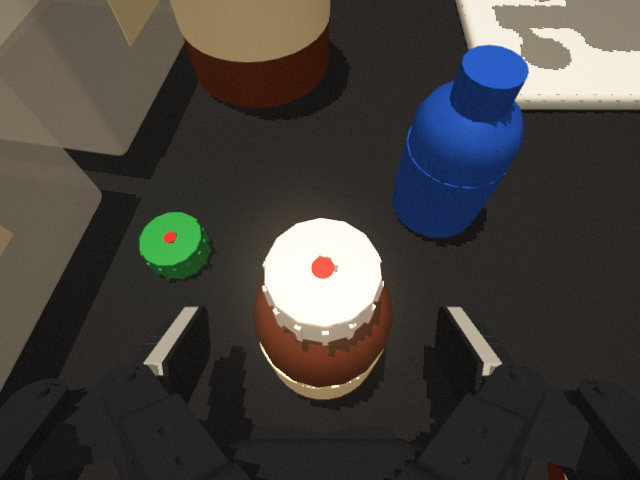

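The bottle (322,310) is centred between the pads (175 and 470). Closing.

Emit:
{"api": "apply_moves", "payload": {"plan": [[0,0,0,0,0,0,-1],[0,0,0,0,0,0,-1],[0,0,0,0,0,0,-1],[0,0,0,0,0,0,-1],[0,0,0,0,0,0,-1],[0,0,0,0,0,0,-1],[0,0,0,0,0,0,-1],[0,0,0,0,0,0,-1],[0,0,0,0,0,0,-1],[0,0,0,0,0,0,-1],[0,0,0,0,0,0,-1],[0,0,0,0,0,0,-1]]}}

```text
clock: 7.15
eef_pos: [0.6742, 0.106, 0.0332]
eef_rot: [-179.9, -45.0, -80.2]
ft_force: [1.5, 1.8, 4.0]
gripper_width: 0.526
finger_force: 61.8
```

Run:
```python
from h import *
print(where()); togo(np.array([.674,.1064,.033]))
w=get_image("wrist");save(w,"w4.png")
```

```text
(array([0.6741593 , 0.10596955, 0.03320234]), array([5.51379751e-06, 9.32928200e-06, 9.16836675e-06]))
tcp [0.6742 0.106  0.0332] rpy [-179.94  -45.    -80.2 ] shift mm [-0.4  0.1 -0.2] turn [-0.003   0.      0.0019] F [2.3 3.6 3.8] w 0.532 61.8 t 7.45
```

View pics/w4.png

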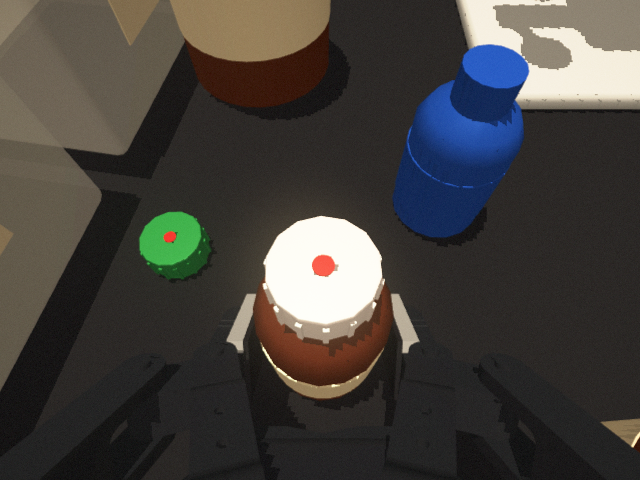

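Emit:
{"api": "apply_moves", "payload": {"plan": [[0,0,0,6,0,-6,-1],[0,0,0,12,0,-12,-1],[0,0,0,16,0,-16,-1],[0,0,0,18,0,-18,-1],[0,0,0,18,0,-18,-1],[0,0,0,16,0,-16,-1],[0,0,0,10,6,-10,-1],[0,0,0,4,13,-4,-1],[0,0,0,0,20,0,-1],[0,0,0,0,25,0,-1],[0,0,0,0,25,0,-1],[0,0,0,0,25,0,-1],[0,0,0,0,25,0,-1],[0,0,0,0,20,0,-1],[0,0,0,0,14,0,-1],[0,0,0,0,8,0,-1],[0,0,0,0,3,0,-1],[0,0,0,0,0,0,-1],[0,0,0,0,0,0,-1]]}}

```text
clock: 9.08
eef_pos: [0.4928, 0.0744, 0.1742]
eef_rot: [180.0, -45.0, -80.2]
ft_force: [-0.3, 0.1, -2.1]
gripper_width: 0.527
finger_force: 61.6
```

Run:
```python
from h import *
print(where(3))
w=get_image("wrist");save(w,"w5.png")
v,u=np.mgrid[0:480,0:640];q=world(w,u.ravel(),v.ravel());r=q-O;r=np.c_[r@PX,r@PY,q[:,2]]
k=(r[:,2]>.008)&(r[:,2]<.016)&(abs(r[:,1])<.11)&(r[:,0]>-.12)&(r[:,0]<.2)
print("plate",k.sum(),np.percentile(r[k],[.3,99.7],axis=0).round(4).tolist())
for lo in np.arange(-.07,.07,.02):
    kk=k&(r[:,1]>lo)&(r[:,1]<lo+.02);print(round(lo,2),r[kk,0].min().round(4) if kk.any() else None,end="; ")
for lo in np.arange(-.08,.16,.04):
    kk=k&(r[:,0]>lo)&(r[:,0]<lo+.04);print("x",round(lo,2),(r[kk,1].min().round(4),r[kk,1].max().round(4)) if kk.any() else None ,end="; ")
c=(r[:,2]>.05)&(r[:,2]<.062)&(abs(r[:,0]-.025)<.03)&(abs(r[:,1])<.045)
print("loc",c.sum(),r[c].min(0) if c.any() else 0,r[c].max(0) if c.any() else 0)
f=w["frame"].reshape(-1,3).astype(int);k=(r[:,2]>.21)&(f.min(1)>120)&(abs(r[:,1])<.05)&(r[:,0]<-.1);c=r[k]
print("cap",len(c),c.min(0),c.max(0))
togo(O+.0065*PX-.045*PX+[0,0,.033+.012])
```

```text
(array([0.49286246, 0.07436779, 0.17415776]), array([5.51785594e-05, 2.24553986e-05, 6.48358711e-05]))
plate 20727 [[-0.0903, -0.0798, 0.0086], [0.1595, 0.0782, 0.0158]]
-0.07 -0.0908; -0.05 -0.091; -0.03 -0.0908; -0.01 -0.0903; 0.01 -0.091; 0.03 -0.0912; 0.05 -0.0911; 0.07 -0.0904; x -0.08 (np.float64(-0.0809), np.float64(0.0792)); x -0.04 (np.float64(-0.0809), np.float64(0.0793)); x 0.0 (np.float64(-0.0808), np.float64(0.0793)); x 0.04 (np.float64(-0.0808), np.float64(0.0792)); x 0.08 (np.float64(-0.0809), np.float64(0.0792)); x 0.12 (np.float64(-0.0809), np.float64(0.0792)); loc 1064 [ 0.01189991 -0.02997984  0.0500247 ] [0.04759569 0.0280605  0.05920477]
cap 11197 [-0.28436979 -0.02849585  0.21000898] [-0.22785489  0.02909124  0.32837356]
tcp [0.4929 0.0743 0.174 ] rpy [179.96 -45.03 -80.19] shift mm [ 47.9   0.5 230.5] turn [-0.0014 -0.0005  0.0021] F [ 0.8 -0.4 -1.7] w 0.528 61.6 t 9.2833
```

View pics/w5.png

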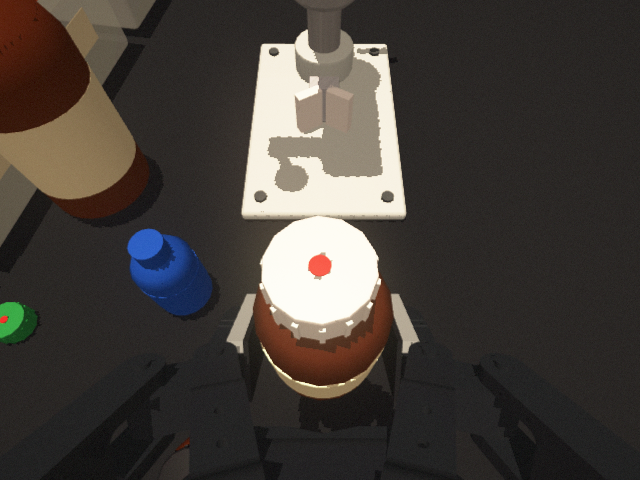

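The wrist view shows the bottle held upright with its cap seated (320,266). The plate and V (322,105) are straight ahead and the plate agrees to within 1 mm. Moving forward in front of the press, then down.

Emit:
{"api": "apply_moves", "payload": {"plan": [[0,0,0,5,1,5,-1],[0,0,0,10,0,10,-1],[0,0,0,15,0,15,-1],[0,0,0,15,0,15,-1],[0,0,0,15,0,15,-1],[0,0,0,15,0,15,-1],[0,0,0,12,0,12,-1],[0,0,0,8,0,8,-1],[0,0,0,5,0,5,-1],[0,0,0,2,0,2,-1],[0,0,0,-6,0,6,-1],[0,0,0,-12,0,12,-1],[0,0,0,-14,0,14,-1],[0,0,0,-14,0,14,-1],[0,0,0,-12,0,12,-1],[0,0,0,-8,0,8,-1],[0,0,0,-4,0,4,-1],[0,0,0,0,0,0,-1],[0,0,0,0,0,0,-1]]}}

```text
clock: 10.87
eef_pos: [0.5165, -0.0675, 0.0758]
eef_rot: [-180.0, -45.0, -80.2]
ft_force: [0.2, -0.1, -2.2]
gripper_width: 0.529
finger_force: 61.6
```

Run:
```python
from h import *
w=get_image("wrist");s=get_image("scene");save(s,"s6.png",(40,250,360,480),2.4)
O2=O-.0008*PX-.0008*PY
v,u=np.mgrid[0:480,0:640];q=world(w,u.ravel(),v.ravel());r=q-O2;r=np.c_[r@PX,r@PY,q[:,2]]
k=(r[:,2]>.008)&(r[:,2]<.016)&(abs(r[:,1])<.11)&(r[:,0]>-.12)&(r[:,0]<.2)
for lo in np.arange(-.08,.16,.04):
    kk=k&(r[:,0]>lo)&(r[:,0]<lo+.04);print("x",round(lo,2),(r[kk,1].min().round(4),r[kk,1].max().round(4)) if kk.any() else None ,end="; ")
c=(r[:,2]>.05)&(r[:,2]<.062)&(abs(r[:,0]-.025)<.03)&(abs(r[:,1])<.045)
print("loc",c.sum(),r[c].min(0) if c.any() else 0,r[c].max(0) if c.any() else 0)
p,R,st=tool();print("tcp in press",((p-O2)@PX).round(4),((p-O2)@PY).round(4))
f=w["frame"].reshape(-1,3).astype(int)
k=(f.min(1)>150)&(np.abs(u.ravel()-320)<65)&(np.abs(v.ravel()-280)<65)&(w["z_map"].ravel()<.3);c=r[k];print("cap",len(c),c.min(0).round(4),c.max(0).round(4))
togo(O2+.0065*PX-.045*PX+[0,0,.033+.012])
```

```text
x -0.08 (np.float64(-0.0795), np.float64(0.0804)); x -0.04 (np.float64(-0.0797), np.float64(0.0804)); x 0.0 (np.float64(-0.0798), np.float64(0.0802)); x 0.04 (np.float64(-0.0797), np.float64(0.0803)); x 0.08 (np.float64(-0.0801), np.float64(0.0802)); x 0.12 (np.float64(-0.0791), np.float64(0.0799)); loc 2928 [ 0.01301724 -0.02901637  0.05001331] [0.04862951 0.02956819 0.05949451]
tcp in press -0.0909 0.0008
cap 9773 [-0.1398 -0.0367  0.0115] [-0.0073  0.0393  0.2301]
tcp [ 0.5168 -0.0674  0.0763] rpy [-179.86  -44.98  -80.26] shift mm [14.9  1.  59.2] turn [-0.0037  0.0003  0.0012] F [ 0.6 -0.5 -2.3] w 0.53 61.6 t 10.9667
```

View pics/s6.png

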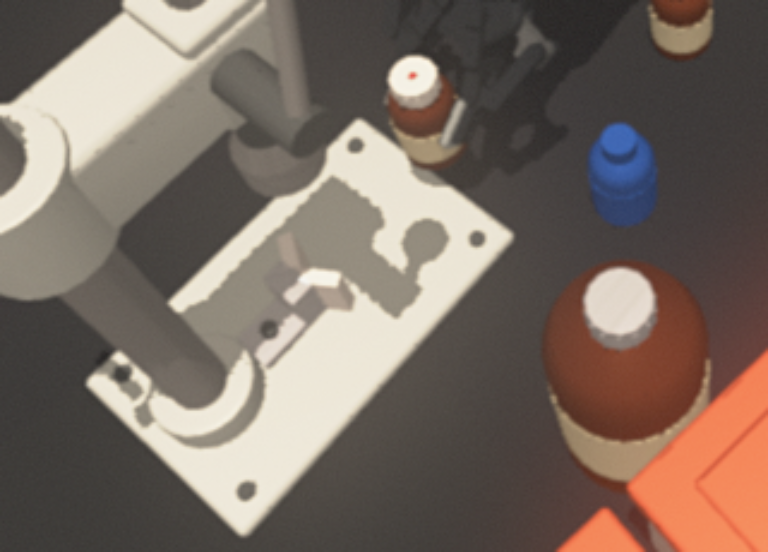

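The bottle (scene crop 420,115) is just in front of the plate, upright with its cap on. Moving over the plate and down to about 5 mm above it.

Emit:
{"api": "apply_moves", "payload": {"plan": [[0,0,0,6,0.6,6,-1],[0,0,0,10,0,10,-1],[0,0,0,10,0,10,-1],[0,0,0,7,0,7,-1],[0,0,0,4,0,4,-1],[0,0,0,-5,0,5,-1],[0,0,0,-6,0,6,-1],[0,0,0,-4,0,4,-1],[0,0,0,-2.5,0,2.5,-1],[0,0,0,0,0,0,-1],[0,0,0,0,0,0,-1]]}}

```text
clock: 11.88
eef_pos: [0.5245, -0.1193, 0.0503]
eef_rot: [179.9, -45.0, -80.1]
ft_force: [0.8, 1.4, -2.2]
gripper_width: 0.527
finger_force: 61.7
```

Emit:
{"api": "apply_moves", "payload": {"plan": [[0,0,0,-0.7,0,0.7,-1],[0,0,0,-0.7,0,0.7,-1],[0,0,0,-0.7,0,0.7,-1],[0,0,0,0,0,0,-1],[0,0,0,0,0,0,-1]]}}

```text
clock: 12.3
eef_pos: [0.5245, -0.1196, 0.0476]
eef_rot: [-180.0, -45.0, -80.2]
ft_force: [0.6, -0.1, -1.7]
gripper_width: 0.531
finger_force: 61.7
```

Emit:
{"api": "apply_moves", "payload": {"plan": [[0,0,0,-0.7,0,0.7,-1],[0,0,0,-0.6,0,0.6,-1],[0,0,0,0,0,0,-1],[0,0,0,0,0,0,-1]]}}

```text
clock: 12.63
eef_pos: [0.5244, -0.1197, 0.0456]
eef_rot: [180.0, -45.0, -80.2]
ft_force: [-0.3, 0.3, -1.4]
gripper_width: 0.527
finger_force: 61.7
```

Emit:
{"api": "apply_moves", "payload": {"plan": [[0,0,0,-0.3,0,0.3,-1],[0,0,0,0,0,0,-1],[0,0,0,0,0,0,-1],[0,0,0,0,0,0,-1]]}}

```text
clock: 12.97
eef_pos: [0.5245, -0.1196, 0.0453]
eef_rot: [-180.0, -45.0, -80.2]
ft_force: [-1.0, -1.1, -2.4]
gripper_width: 0.527
finger_force: 61.7
```

Emit:
{"api": "apply_moves", "payload": {"plan": [[0,0,0,-0.3,0,0.3,-1],[0,0,0,0,0,0,-1],[0,0,0,0,0,0,-1],[0,0,0,0,0,0,-1]]}}

```text
clock: 13.3
eef_pos: [0.5246, -0.1196, 0.0452]
eef_rot: [-180.0, -45.0, -80.2]
ft_force: [-1.1, 1.0, 0.1]
gripper_width: 0.533
finger_force: 61.9
```

Run:
```python
from h import *
F=[]
for i in range(5): F.append(sense()["ft_force"]); get_image("scene")
print(np.mean(F,0),np.std(F,0))
w=get_image("wrist");save(w,"w7.png")
O2=O-.0008*PX-.0008*PY;v,u=np.mgrid[0:480,0:640];q=world(w,u.ravel(),v.ravel());r=q-O2;r=np.c_[r@PX,r@PY,q[:,2]]
c=(r[:,2]>.05)&(r[:,2]<.062)&(abs(r[:,0]-.025)<.03)&(abs(r[:,1])<.045);print("loc",r[c].min(0).round(4),r[c].max(0).round(4))
f=w["frame"].reshape(-1,3).astype(int);k=(f.min(1)>120)&(r[:,2]>.098)&(r[:,2]<.112)&(abs(r[:,0]+.045)<.03)&(abs(r[:,1])<.03);c=r[k];print("cap",len(c),c.min(0).round(4),c.max(0).round(4))
p,R,st=tool();print("tcp in press",((p-O2)@PX).round(4),((p-O2)@PY).round(4))
togo(O2+.0065*PX+[0,0,.045])
```

```text
[-1.06724662  0.60882863  0.69818241] [0.38224715 0.29987857 0.69561365]
loc [ 0.0132 -0.0291  0.05  ] [0.0488 0.0296 0.0593]
cap 8147 [-0.0623 -0.0153  0.0984] [-0.0338  0.0167  0.1096]
tcp in press -0.0381 -0.0003
tcp [ 0.5246 -0.1196  0.0452] rpy [-179.99  -45.02  -80.2 ] shift mm [31.4 -0.2 31.7] turn [-0.0023 -0.0004  0.002 ] F [-0.8  0.6  1. ] w 0.526 61.9 t 13.6
```

View pics/w7.png

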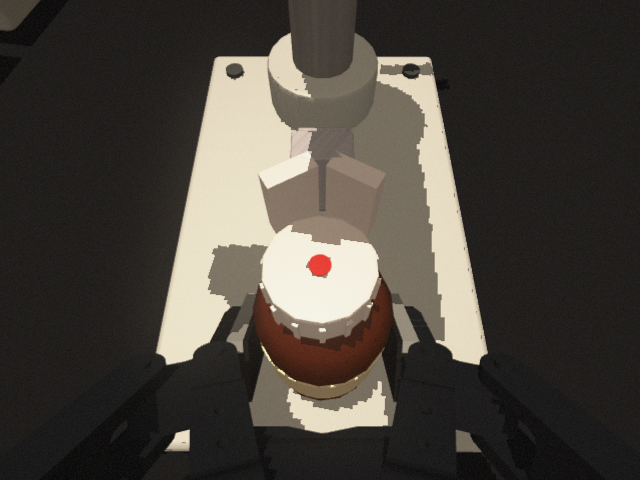

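The wrist view shows the bottle standing on the plate, cap seated (320,266), facing the V (slot at 322,185). The weight is now off the arm. Checking the finger tips' clearance to the cheeks.

Run:
```python
from h import *
w=get_image("wrist");s=get_image("scene")
O2=O-.0008*PX-.0008*PY;v,u=np.mgrid[0:480,0:640]
for n,p in(("w",w),("s",s)):
    q=world(p,u.ravel(),v.ravel());r=q-O2;r=np.c_[r@PX,r@PY,q[:,2]]
    c=(abs(r[:,1])>.0255)&(abs(r[:,1])<.06)&(r[:,2]>.025)&(r[:,2]<.11)&(r[:,0]<-.005)&(r[:,0]>-.1);c=r[c]
    for h in np.arange(.025,.1,.01):
        k=(c[:,2]>h)&(c[:,2]<h+.01)
        if k.sum()>5: print(n,round(h,3),k.sum(),"xmax",np.percentile(c[k,0],98).round(4),"y",abs(c[k,1]).min().round(4))
```

```text
w 0.055 627 xmax -0.0354 y 0.0255
w 0.065 1036 xmax -0.0433 y 0.0255
w 0.075 5061 xmax -0.0546 y 0.0255
w 0.085 10532 xmax -0.0624 y 0.0255
w 0.095 8090 xmax -0.0712 y 0.0255
s 0.045 19 xmax -0.0347 y 0.0276
s 0.055 74 xmax -0.0352 y 0.0262
s 0.065 93 xmax -0.0421 y 0.0255
s 0.075 183 xmax -0.0539 y 0.0255
s 0.085 309 xmax -0.0618 y 0.0256
s 0.095 213 xmax -0.0702 y 0.0259
```

The tips sit about 11 mm ahead of the axis and the cheeks begin at 13 mm, so they clear. Sliding 37 mm.

Emit:
{"api": "apply_moves", "payload": {"plan": [[0,0,0,1.5,0.3,1.5,-1],[0,0,0,2.5,0,2.5,-1],[0,0,0,2.5,0,2.5,-1],[0,0,0,2.5,0,2.5,-1],[0,0,0,2.5,0,2.5,-1],[0,0,0,2.5,0,2.5,-1],[0,0,0,2.5,0,2.5,-1],[0,0,0,2.5,0,2.5,-1],[0,0,0,2.5,0,2.5,-1],[0,0,0,2.5,0,2.5,-1],[0,0,0,1.5,0,1.5,-1],[0,0,0,0.5,0,0.5,-1],[0,0,0,0,0,0,-1],[0,0,0,0,0,0,-1]]}}

```text
clock: 14.87
eef_pos: [0.5306, -0.1559, 0.0451]
eef_rot: [-180.0, -45.0, -80.2]
ft_force: [2.0, 1.4, 4.6]
gripper_width: 0.532
finger_force: 62.2
```

```bash
cat >> h.py <<'E'
def rep(n=6):
    O2=O-.0008*PX-.0008*PY;F=[];P=[]
    for i in range(n):
        s=sense();F.append(s["ft_force"]);P.append(s["eef_pos"]);g=get_image("wrist")
    F=np.array(F);d=np.mean(P,0)-O2
    print("F press x,y,z",(F@PX).mean().round(2),(F@PY).mean().round(2),F[:,2].mean().round(2),"std",(F@PX).std().round(2),"tcp press",(d@PX).round(4),(d@PY).round(4),d[2].round(4),"t",s["clock"])
    return g
E
python3 - <<'E'
from h import *
w=rep();s=get_image("scene")
O2=O-.0008*PX-.0008*PY;v,u=np.mgrid[0:480,0:640];q=world(w,u.ravel(),v.ravel());r=q-O2;r=np.c_[r@PX,r@PY,q[:,2]]
f=w["frame"].reshape(-1,3).astype(int);k=(f.min(1)>90)&(r[:,2]>.1)&(r[:,2]<.112)&(abs(r[:,0])<.04)&(abs(r[:,1])<.03);c=r[k];print("cap",len(c),c.min(0).round(4),c.max(0).round(4))
E
```

```text
F press x,y,z -0.2 2.52 4.44 std 0.57 tcp press -0.0013 -0.0004 0.0451 t 15.1167
cap 10395 [-0.0258 -0.0155  0.1   ] [0.0061 0.0167 0.11  ]
```

Emit:
{"api": "apply_moves", "payload": {"plan": [[0,0,0,0.1,0,-0.1,-1],[0,0,0,0.7,0,0.7,-1],[0,0,0,0.7,0,0.7,-1],[0,0,0,0.7,0,0.7,-1],[0,0,0,0.7,0,0.7,-1],[0,0,0,0.5,0,0.5,-1],[0,0,0,0.2,0,0.2,-1],[0,0,0,0,0,0,-1],[0,0,0,0,0,0,-1]]}}

```text
clock: 15.97
eef_pos: [0.5315, -0.1603, 0.0452]
eef_rot: [-180.0, -45.0, -80.2]
ft_force: [-0.4, 5.6, 5.5]
gripper_width: 0.529
finger_force: 62.7
```

```bash
python3 -c "from h import *;rep(4)"
```

```text
F press x,y,z -5.28 0.78 6.2 std 0.64 tcp press 0.0031 -0.0002 0.0452 t 16.1167
```

Run:
```python
from h import *
w=get_image("wrist");s=get_image("scene");t=get_image("top")
save(w,"w8.png",(180,100,460,400),2)
O2=O-.0008*PX-.0008*PY;v,u=np.mgrid[0:480,0:640]
for n,p,o in(("w",w,O2),("s",s,np.array([.5333,-.1577,0]))):
    q=world(p,u.ravel(),v.ravel());r=q-o;r=np.c_[r@PX,r@PY,q[:,2]]
    f=p["frame"].reshape(-1,3).astype(int);k=(f.min(1)>90)&(r[:,2]>.098)&(r[:,2]<.114)&(abs(r[:,0])<.025)&(abs(r[:,1])<.03);c=r[k];print(n,"cap",len(c),c.min(0).round(4),c.max(0).round(4))
    c=(abs(r[:,1])>.026)&(abs(r[:,1])<.06)&(r[:,2]>.06)&(r[:,2]<.066)&(r[:,0]<.03)&(r[:,0]>-.05);print("finger xmax",r[c,0].max() if c.any() else 0)
    c=(r[:,2]>.05)&(r[:,2]<.057)&(abs(r[:,0]-.025)<.02)&(abs(r[:,1])<.04)&(f.min(1)>90);print("loc",c.sum(),r[c].min(0).round(4) if c.any() else 0,r[c].max(0).round(4) if c.any() else 0)
```

```text
w cap 10594 [-0.021  -0.0154  0.098 ] [0.0109 0.0169 0.1098]
finger xmax 0.004273013790330271
loc 171 [ 0.0061 -0.0289  0.0501] [0.045  0.0294 0.057 ]
s cap 312 [-0.021  -0.0136  0.098 ] [0.0117 0.0168 0.1107]
finger xmax 0.020310972871231063
loc 241 [ 0.0053 -0.0289  0.05  ] [0.0449 0.0296 0.057 ]
```

View pics/w8.png

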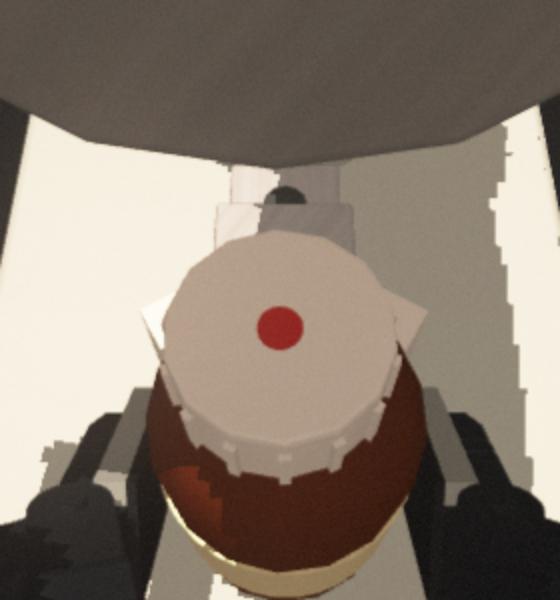

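The cap is centred laterally but still about 5 mm short of home, with the fingers clear of the cheeks. The 5 N is therefore plate friction from pressing down. Unloading a little.

Emit:
{"api": "apply_moves", "payload": {"plan": [[0,0,0,0.2,0,-0.2,-1],[0,0,0,0.2,0,-0.2,-1],[0,0,0,0,0,0,-1],[0,0,0,0,0,0,-1],[0,0,0,0,0,0,-1]]}}

```text
clock: 16.73
eef_pos: [0.531, -0.1609, 0.0452]
eef_rot: [180.0, -45.0, -80.2]
ft_force: [1.9, 1.7, 1.9]
gripper_width: 0.525
finger_force: 62.2
```

```bash
python3 -c "from h import *;rep(4)"
```

```text
F press x,y,z -1.77 1.61 1.81 std 0.41 tcp press 0.0037 -0.0009 0.0452 t 16.8833
```

Emit:
{"api": "apply_moves", "payload": {"plan": [[0,0,0,0.5,0,0.3,-1],[0,0,0,0.4,0,0.4,-1],[0,0,0,0.4,0,0.4,-1],[0,0,0,0.4,0,0.4,-1],[0,0,0,0,0,0,-1],[0,0,0,0,0,0,-1]]}}

```text
clock: 17.43
eef_pos: [0.5311, -0.1634, 0.0452]
eef_rot: [179.9, -45.0, -80.2]
ft_force: [0.2, 0.6, -1.6]
gripper_width: 0.529
finger_force: 61.8
```

```bash
python3 -c "from h import *;rep(4)"
```

```text
F press x,y,z 0.01 -0.0 -1.75 std 0.42 tcp press 0.0061 -0.0012 0.0452 t 17.5833
```

Emit:
{"api": "apply_moves", "payload": {"plan": [[0,0,0,0.4,-0.3,0.4,-1],[0,0,0,0.4,-0.2,0.4,-1],[0,0,0,0,0,0,-1],[0,0,0,0,0,0,-1]]}}

```text
clock: 17.97
eef_pos: [0.5323, -0.1641, 0.0456]
eef_rot: [180.0, -45.0, -80.2]
ft_force: [-0.3, 0.2, -1.9]
gripper_width: 0.533
finger_force: 61.7
```

```bash
python3 -c "from h import *;rep(4)"
```

```text
F press x,y,z -0.46 0.28 -2.08 std 0.4 tcp press 0.007 -0.0001 0.0456 t 18.1167
```

Emit:
{"api": "apply_moves", "payload": {"plan": [[0,0,0,0.4,0,0.5,-1],[0,0,0,0.4,0,0.4,-1],[0,0,0,0,0,0,-1],[0,0,0,0,0,0,-1]]}}

```text
clock: 18.5
eef_pos: [0.5326, -0.1653, 0.0456]
eef_rot: [180.0, -45.0, -80.2]
ft_force: [0.3, -0.3, -2.3]
gripper_width: 0.527
finger_force: 61.7
```

```bash
python3 -c "from h import *;rep(4)"
```

```text
F press x,y,z 0.23 0.18 -2.48 std 0.2 tcp press 0.0082 -0.0001 0.0456 t 18.65
```

Emit:
{"api": "apply_moves", "payload": {"plan": [[0,0,0,0.3,0,0.4,-1],[0,0,0,0.3,0,0.4,-1],[0,0,0,0,0,0,-1],[0,0,0,0,0,0,-1]]}}

```text
clock: 19.03
eef_pos: [0.5329, -0.1658, 0.0456]
eef_rot: [-180.0, -45.0, -80.2]
ft_force: [-3.5, 3.9, -0.8]
gripper_width: 0.534
finger_force: 62.2
```

```bash
python3 -c "from h import *;rep(4)"
```

```text
F press x,y,z -5.06 -2.32 -0.61 std 0.38 tcp press 0.0088 0.0001 0.0456 t 19.1833
```

First contact with the V, slightly on one face. Nudging sideways and pushing a little more.

Emit:
{"api": "apply_moves", "payload": {"plan": [[0,0,0,0.15,0.2,0.15,-1],[0,0,0,0,0,0,-1],[0,0,0,0,0,0,-1],[0,0,0,0,0,0,-1]]}}

```text
clock: 19.57
eef_pos: [0.5329, -0.1658, 0.0456]
eef_rot: [-180.0, -45.0, -80.2]
ft_force: [-3.9, 6.5, -0.7]
gripper_width: 0.529
finger_force: 62.4
```

```bash
python3 -c "from h import *;rep(6)"
```

```text
F press x,y,z -6.45 -2.52 -0.82 std 0.31 tcp press 0.0088 0.0001 0.0456 t 19.8167
```

Emit:
{"api": "apply_moves", "payload": {"plan": [[0,0,0,0.1,0.3,0.2,-1],[0,0,0,0,0,0,-1],[0,0,0,0,0,0,-1],[0,0,0,0,0,0,-1]]}}

```text
clock: 20.2
eef_pos: [0.5329, -0.1658, 0.0456]
eef_rot: [-179.9, -45.0, -80.2]
ft_force: [-3.3, 7.9, 0.5]
gripper_width: 0.53
finger_force: 62.4
```

Run:
```python
from h import *
w=rep(6);s=get_image("scene");t=get_image("top")
O2=O-.0008*PX-.0008*PY;v,u=np.mgrid[0:480,0:640]
for n,p,o in(("w",w,O2),("s",s,np.array([.5333,-.1577,0]))):
    q=world(p,u.ravel(),v.ravel());r=q-o;r=np.c_[r@PX,r@PY,q[:,2]]
    f=p["frame"].reshape(-1,3).astype(int);k=(f.min(1)>60)&(r[:,2]>.098)&(r[:,2]<.114)&(abs(r[:,0])<.025)&(abs(r[:,1])<.03);c=r[k];print(n,"cap",len(c),c.min(0).round(4),c.max(0).round(4))
save(w,"w9.png",(140,60,500,400),1.6)
```

```text
F press x,y,z -7.76 -1.6 -0.11 std 0.34 tcp press 0.0088 0.0001 0.0456 t 20.45
w cap 9129 [-0.0154 -0.015   0.098 ] [0.0102 0.0172 0.1102]
s cap 340 [-0.0152 -0.0142  0.098 ] [0.0169 0.0163 0.111 ]
```

View pics/w9.png

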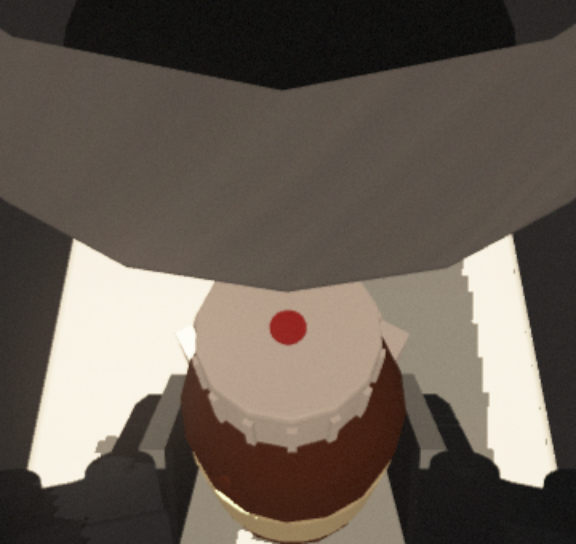

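The cap is centred under the chuck (red dot at crop 288,327) and within about 1 mm of its axis in both views. Bringing the push to 10 N and settling onto the plate.

Emit:
{"api": "apply_moves", "payload": {"plan": [[0,0,0,0.05,0.2,0.35,-1],[0,0,0,0,0,0,-1],[0,0,0,0,0,0,-1],[0,0,0,0,0,0,-1]]}}

```text
clock: 20.93
eef_pos: [0.5329, -0.1659, 0.0456]
eef_rot: [-179.9, -45.0, -80.2]
ft_force: [-5.0, 9.5, -0.1]
gripper_width: 0.532
finger_force: 62.7
```

```bash
python3 -c "from h import *;rep(8)"
```

```text
F press x,y,z -10.39 -3.27 0.72 std 0.48 tcp press 0.0089 0.0001 0.0456 t 21.2833
```

```bash
python3 -c "
from h import *
rep(4);print(job_done())"
```

```text
F press x,y,z -10.66 -2.72 0.52 std 0.28 tcp press 0.0089 0.0001 0.0456 t 21.4833
the job is handed in; nothing more can be done
None
```

The white-capped bottle stands in the V with its cap about 1 mm from the chuck's axis, held there with a push of roughly 10.5 N, and the job was handed in at about 21.5 s; the hand-in returned no verdict.

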